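# Stand the toppled bottle up and backlight it with a half-open shutter

### The job

The small amber dropper bottle has toppled over: stand it upright, wholly on the round white pad in front of the inspection lamp, and let go of it. Then slide the lamp's orange shutter tab, which a spring pulls shut, to half open (the tab's white line at the red mark) without running it to fully open, and keep holding it there with the fingers: the program finishes while you are holding the shutter half open. Leave the V-block, the loupe and the ring gauge where they are.

Things in the scene. Friction and masses are not known exactly. Their poses are not given: they have to be found in the camera images.
- lamp: inspection lamp, fixed to the desk: grey case 90 (x) x 150 (y) x 105 mm high on a dark foot plate. Origin under the case on the desk, z up. Its front, with the lit window (40 wide, 50 high), faces the lamp's -x and lies at lamp x = -45 mm; a tongue of the foot plate, 78 mm wide and 6 mm thick, reaches forward from it to lamp x = -200 mm and carries the pad. Scale marks on the top edge: white = closed, red = half open, white = fully open
- pad (a point): centre of the top face of the round white pad on the lamp's tongue: 70 mm across, top 9 mm above the desk, 115 mm in front of the lamp's front face; axes as the lamp's
- shutter (a joint): travel of the shutter along the lamp's +y, in m: 0 closed (where it starts), 0.020 half open (tab's white line at the red mark), 0.040 fully open. A spring pushes it shut: about 2 N at closed, 6 N at half, 10 N at fully open
- tab (a point): centre of the orange shutter tab that stands above the lamp's top: 24 (lamp x) x 12 (lamp y) x 34 mm high, from 117 to 151 mm above the desk, with 12 mm of air between it and the case's top (a thin steel neck joins them); moves with the shutter; axes as the lamp's
- bottle: amber dropper bottle with black pointed top, about 0.07 kg. Origin at the centre of its bottom face, z along the bottle from bottom to top. Lies on its side at the start with its z axis level, free to roll (a second such bottle that stands at the back by the printer is no part of the job)
- bottle_mid (a point): point on the bottle's axis half-way up (51 mm from the bottom; the bottle is 102 mm long). The round body is 32 mm across from the bottom up to 65 mm, the collar 24 mm across up to 77 mm, the rubber top 13 mm across. Axes as the bottle's
- v_block: grey steel V-block, 45 x 40 x 36 mm, loose bystander; origin at the centre of its underside
- loupe: folding loupe lying flat, 37 x 84 x 15 mm, loose bystander; origin at the centre of its underside
- ring_gauge: grey steel ring gauge lying flat, 46 mm across, 16 mm high, loose bystander; origin at the centre of its underside
There are look-alikes about, which are no part of the job. What is meant by the bottle is not purple or turquoise, and is the larger of those in its own colour.

How it is judged:
By the outcome, as a careful person would: the job done as asked, in the order asked, and still so for the second after the job is handed in, while the arm keeps its last pose, push and grip.
It also fails if it takes over 45 s, if anything falls off the work surface, if the arm or the gripper's body presses on something with over 40 N, if the wrist force passes 120 N, or if a joint passes its speed limit or range.

### The arm

A 6-joint arm with a two-finger parallel gripper is mounted at the origin on a cart in front of the work surface, level with it; the furniture and walls round the work are solid. World frame = base frame: x ahead of the robot, y to its left, z up, the work surface at z = 0. Lengths are in m, angles in degrees, forces in N, time in s.
With the tool pointing down it reaches from about 0.4 to 0.825 m from the base axis. Payload 7 kg.
Tool frame: the origin (TCP) lies on the centre line of the jaws, within the pads' length; the fingertips stand 22 mm ahead of it and the grasp point (between the pads) lies 3 mm ahead of it; z points along the fingers, y is the line along which they close (so a half turn about z gives the same grasp; the last joint's range is limited). The gripper opens to 88 mm and grips with 3 to 60 N. Pads are 19 mm wide; open, the fingers measure 130 mm over their backs; the gripper's body (78 mm by 193 mm) begins 47 mm behind the grasp point.
Start: joints at [90.762, 20.546, 0.682, 0, -70.136, -16.507], TCP at [0.183, 0.65, 0.249] pointing down, gripper open.
Joint ranges: [-176.03, 176.03], [-82.01, 121.73], [-58.28, 71.71], [-173.87, 95.51], [-174.79, -0.11], [-173.66, 173.66]. Speed limits (degrees/s): [136.94, 136.94, 172.46, 180, 180, 180].

### API

Orientations are given as [roll, pitch, yaw] about the fixed x, y, z axes, in that order (R = Rz(yaw) Ry(pitch) Rx(roll)).
In Python, from plant import get_state, cams, r gives the robot as it stands.
- The arm moves only by the tool apply_moves, never from a script. Its argument "targets" is a list of rows, each an object with "dp": the shift along the world's x, y, z in m, a list of three; "yaw": the turn about the world's z in degrees. In form: [{"dp": [x, y, z], "yaw": yaw}, ...]. A call has 1 to 20 rows; each row is the pose to reach, as a shift and turn from the pose commanded when the call began; what a row does not reach only later rows make up. A row lasts 1/12 s, in which the tool goes at most 41.7 mm and 7.16 degrees, less where a joint would pass 70% of its speed; a pose out of reach is approached as far as the arm can. A call with a gripper value outside its range is refused whole. "grip" is the gripper command: -1 is fully open, 1 is shut, values between are in proportion, set as the call begins (left out, the last holds). The fingers move at their own pace and stop on an object; "squeeze" is the grip in N (left out, the last holds). Time passes only in rows, so rows that repeat a pose let the fingers close. It gives the time, the measured TCP pose, the force, the opening and the grip force at its end, in the units of the state.
- get_state(): the state, without advancing time (a new reading comes with each control period).
- cams.capture(name): name is "scene" or "side" or "wrist"; returns a dict with "image" (480x640x3 uint8, red, green, blue), "range_z" (480x640 float32, m along the optical axis (not along the pixel's ray), 0 where there is no reading), "fx", "fy", "cx", "cy" (pixels), "R" (3x3) and "t" (3): a world point X has camera coordinates R X + t; the wrist camera has in their place "T_tool_cam" (4x4, takes a point from camera to tool coordinates, whose origin is the TCP and whose axes are the flange's). Camera axes: x right, y down, z forward; pixel columns grow to the right and rows downward; lengths in m; the calibration is good to about 2 mm. The wrist camera is an equidistant fisheye: a pixel r from the principal point sees the ray r / f radians off the axis. A picture is of the moment at which its call begins: read the wrist's pose just before it.
- r.close_job(): hands the job in; it is judged then, once.
The state is a dict: "time_s": time; "joints": joint angles; "qd": joint speeds; "joint_torque": joint torques, N m; "tcp_pos": TCP position; "eef_rot": TCP orientation; "contact_force": force on the tool from outside, world axes, zero at the start; "moment": the same for the moment, N m; "gripper_width": finger opening in m; "gripper_force": force on a finger pad.
Only numpy, scipy, OpenCV 4.12 (cv2) and the standard library are available. Lean on these libraries where they do the work, as an engineer would, in place of code of your own. Each camera call takes 0.05 s, during which the arm holds its last target. There are 200 camera calls.

## Working session

There is one attempt and no reset: what is moved stays moved. The work goes in short steps, Python scripts to look and compute and a tool call to move; the robot and the scene stay as the last step left them, time stands still between calls to the robot, and variables do not carry over. Pictures are saved under pics/ and viewed, at most 10 in all, crops included, and the job is handed in when it is done.

Besides the shell and the picture viewer there is one more tool, called as a command line: name --argument value ..., lists and objects as JSON in quotes. apply_moves: Moves the arm, as the interface text tells. Its arguments: {"type":"object","properties":{"targets":{"type":"array","items":{"type":"object","properties":{"dp":{"type":"array","items":{"type":"number"}},"yaw":{"type":"number"}}}},"grip":{"type":"number"},"squeeze":{"type":"number"}},"required":["targets"]}

```bash
ls; mkdir -p pics
python3 - <<'E'
from plant import get_state,cams,r
import cv2,numpy as np
print(get_state())
for n in ["scene","side"]:
    c=cams.capture(n); np.savez(f"pics/{n}0.npz",**c)
    cv2.imwrite(f"pics/{n}0.png",c["image"][:,:,::-1]); print(n,c["R"],c["t"],c["fx"],c["cx"],c["cy"])
E
```

```text
pics
{'time_s': 0.0, 'joints': array([ 9.07631132e+01,  2.05919272e+01,  6.33611515e-01, -1.84415053e-02,
       -7.01363663e+01, -1.65080788e+01]), 'qd': array([-0.01112766, -0.00121599, -0.10489072,  0.03611844,  0.04948886,
        0.04900926]), 'joint_torque': array([ 6.21360687e-04, -5.82716238e+01,  2.93050647e+01,  6.99710146e+00,
        7.03025493e-03, -1.55522353e-04]), 'tcp_pos': array([0.18306169, 0.64923158, 0.24762116]), 'eef_rot': array([ 1.79904294e+02, -1.02847822e-02, -1.57512375e+01]), 'contact_force': array([ 1.29187863,  0.29777691, -0.99143051]), 'moment': array([-0.02791096, -0.02239338,  0.04155591]), 'gripper_force': 0.0, 'gripper_width': 0.0874131918915721}
scene [[ 0.91040096 -0.41329197  0.01896955]
 [-0.24516388 -0.57584574 -0.77993356]
 [ 0.33326381  0.70540161 -0.62557478]] [-0.57707827  0.14765788  0.95002029] 469.23976225584846 323.2829061852455 243.5830208711627
side [[ 0.92293946 -0.38492234  0.00418859]
 [-0.19110021 -0.46759778 -0.8630371 ]
 [ 0.33416083  0.79573055 -0.50512318]] [-0.57365716  0.11739184  1.15851978] 561.0975249888668 321.52651514818035 225.0543633315206
```

View pics/scene0.png

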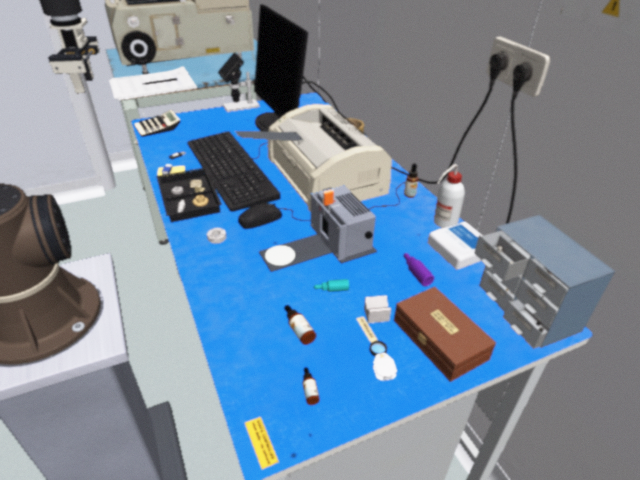

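View pics/side0.png

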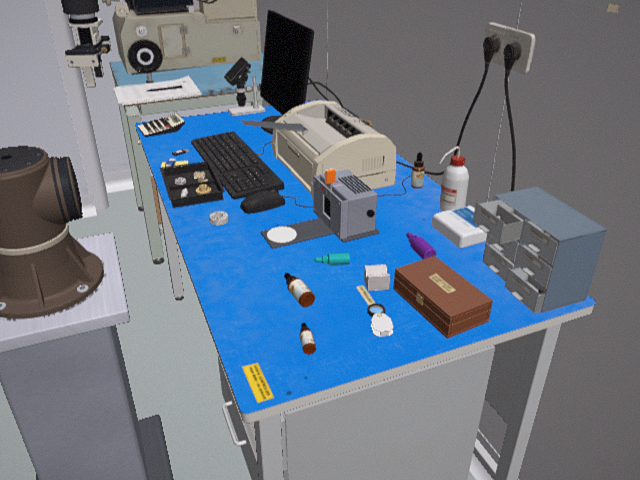

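The candidates in the scene picture are the amber bottle at (300,324), the smaller amber bottle at (311,386), turquoise at (333,286), purple at (419,268) and the standing bottle at (412,180). The larger amber one lying at (300,324) fits the description. The pad is at (280,256) and the tab at (328,198). I'll confirm with a crop and measure.

```bash
cat > h.py <<'E'
import numpy as np,cv2
def pts(c):
    v,u=np.mgrid[0:480,0:640]; z=c["range_z"]
    P=np.stack([(u-c["cx"])/c["fx"]*z,(v-c["cy"])/c["fy"]*z,z],-1)
    return (P-c["t"])@c["R"]   # R^T(P-t)
def proj(c,X):
    p=c["R"]@np.asarray(X)+c["t"]; return p[0]/p[2]*c["fx"]+c["cx"],p[1]/p[2]*c["fy"]+c["cy"]
E
python3 - <<'E'
from h import *
np.set_printoptions(precision=4,suppress=True)
ims=[]
for n,(bu,bv) in {"scene":(300,324),"side":(300,290)}.items():
    c=np.load(f"pics/{n}0.npz"); W=pts(c); im=c["image"].astype(int); ok=c["range_z"]>0
    m=ok&(W[...,2]>.008)&(W[...,2]<.06)
    k,l=cv2.connectedComponents(m.astype(np.uint8)); 
    B=W[l==l[bv,bu]]; print(n,"bottle",len(B),B.min(0),B.max(0))
    xy=B[:,:2]; mu=xy.mean(0); U,S,V=np.linalg.svd(xy-mu,full_matrices=False); s=(xy-mu)@V[0]
    print(" axis",V[0],"ends",mu+V[0]*s.min(),mu+V[0]*s.max(),"len",np.ptp(s))
    for a in np.arange(s.min(),s.max(),.01):
        q=B[(s>=a)&(s<a+.01)]; t=(q[:,:2]-mu)@V[1]; print("  ",round(a,3),t.min(),t.max(),q[:,2].max())
    desk=W[ok&(im[...,2]>180)&(im[...,0]<60)]; print(" desk z",np.median(desk[:,2]))
    wh=ok&(im.min(-1)>200)&(abs(W[...,2]-.009)<.008)
    k,l=cv2.connectedComponents(wh.astype(np.uint8)); pv,pu={"scene":(256,280),"side":(235,282)}[n]
    q=W[l==l[pv,pu]]; print(" pad",len(q),(q.min(0)+q.max(0))/2,np.ptp(q,0))
    og=ok&(im[...,0]>200)&(im[...,1]<140)&(im[...,2]<80)&(W[...,2]>.1)&(W[...,2]<.16); q=W[og]; print(" tab",len(q),q.min(0),q.max(0),q.mean(0))
    top=W[ok&(abs(W[...,2]-.105)<.006)&(np.linalg.norm(W[...,:2]-q.mean(0)[:2],axis=-1)<.15)]
    print(" casetop",len(top),cv2.minAreaRect(top[:,:2].astype(np.float32)))
    I=c["image"]
    ims+= [cv2.resize(I[bv-60:bv+100,bu-70:bu+70],(400,457),interpolation=2),]
    tv=195 if n=="scene" else 175
    ims+=[cv2.resize(I[tv-30:tv+80,260:400],(400,314),interpolation=2)]
a=np.full((600,800,3),0,np.uint8); a[:457,:400]=ims[0]; a[:314,400:]=ims[3]; a[314:600,400:]=ims[1][:286]
cv2.imwrite("pics/crop1.png",a[:,:,::-1])
E
```

```text
scene bottle 616 [ 0.4529 -0.2855  0.008 ] [ 0.4912 -0.1838  0.0353]
 axis [ 0.1167 -0.9932] ends [ 0.4603 -0.1842] [ 0.4722 -0.285 ] len 0.10151828972428359
   -0.068 -0.010891660822573984 0.0022804477927796957 0.021613346439079938
   -0.058 -0.008930997794525669 0.0020929122652468208 0.024356926963616403
   -0.048 -0.013447540790745305 0.00763174996064958 0.029326018013283606
   -0.038 -0.012344894024409121 0.006728042080188824 0.02875536672156799
   -0.028 -0.015776560082316156 0.013233245187631101 0.035314248401398414
   -0.018 -0.017882940334166295 0.013279433001036043 0.0337951032313923
   -0.008 -0.01837004462369908 0.013295789189100193 0.03460015165449276
   0.002 -0.016848540360966273 0.013488724714281176 0.033935847410801724
   0.012 -0.017768517926231187 0.013355971206336734 0.03426916959212997
   0.022 -0.01948806920260481 0.013643312667792255 0.033199778060892804
   0.032 -0.018344133703579235 0.012341881820103335 0.031484463115427797
 desk z -0.000619567464058663
 pad 444 [ 0.5125 -0.0183  0.0088] [0.068  0.069  0.0072]
 tab 80 [ 0.6256 -0.0211  0.1188] [ 0.6463 -0.0138
[... 709 characters left out ...]
05382 0.0124538560690673 0.03413524081391569
   -0.008 -0.016714631072898622 0.012279003691089242 0.0329315150173942
   0.002 -0.01676605631543917 0.013163682869740805 0.03302586174234803
   0.012 -0.018742613657104706 0.01452892222585562 0.03398338737194745
   0.022 -0.01888070234530122 0.012565870115041674 0.032917241349229756
   0.032 -0.012058842981567147 -0.012058842981567147 0.02707464275396047
 desk z -0.0013452808452584875
 pad 342 [ 0.5134 -0.0157  0.0074] [0.0679 0.0689 0.0074]
 tab 93 [ 0.6262 -0.021   0.1213] [ 0.6462 -0.0126  0.1497] [ 0.6361 -0.017   0.1355]
 casetop 1108 ((0.6723430156707764, 0.021695397794246674), (0.09748681634664536, 0.21997597813606262), 2.316437005996704)
```

View pics/crop1.png

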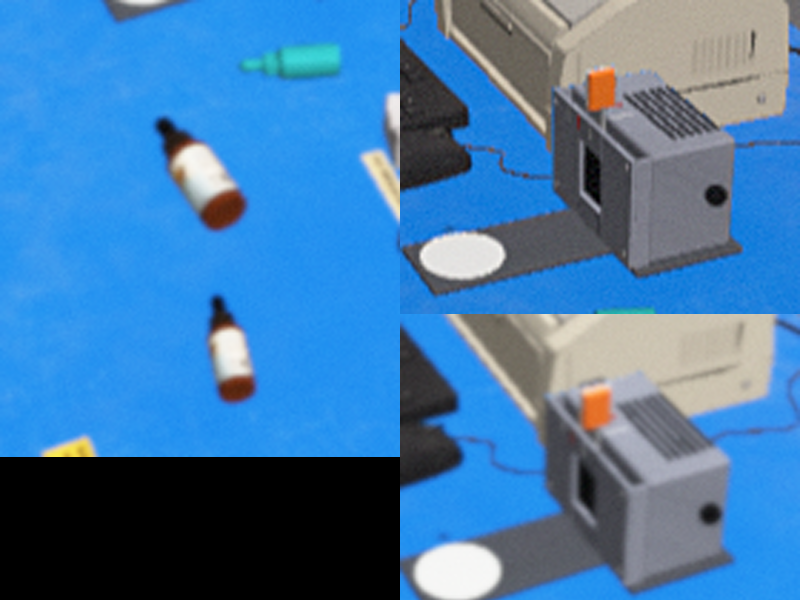

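The crop confirms it: the bottle at scene (300,324) is clearly larger than the other amber one. Its cap points to +y. The tab's red mark lies on the +y side. Moving to hover over the collar.

apply_moves --targets '[{"dp": [0.267, -0.35, 0], "yaw": -67}, {"dp": [0.267, -0.35, 0], "yaw": -67}, {"dp": [0.267, -0.35, 0], "yaw": -67}, {"dp": [0.267, -0.35, 0], "yaw": -67}, {"dp": [0.267, -0.35, 0], "yaw": -67}, {"dp": [0.267, -0.35, 0], "yaw": -67}, {"dp": [0.267, -0.35, 0], "yaw": -67}, {"dp": [0.267, -0.35, 0], "yaw": -67}, {"dp": [0.267, -0.35, 0], "yaw": -67}, {"dp": [0.267, -0.35, 0], "yaw": -67}, {"dp": [0.279, -0.86, 0], "yaw": -67}, {"dp": [0.279, -0.86, 0], "yaw": -67}, {"dp": [0.279, -0.86, 0], "yaw": -67}, {"dp": [0.279, -0.86, 0], "yaw": -67}, {"dp": [0.279, -0.86, 0], "yaw": -67}, {"dp": [0.279, -0.86, 0], "yaw": -67}, {"dp": [0.279, -0.86, 0], "yaw": -67}, {"dp": [0.279, -0.86, 0], "yaw": -67}, {"dp": [0.279, -0.86, 0], "yaw": -67}, {"dp": [0.279, -0.86, 0], "yaw": -67}]' --grip -1 --squeeze 3

```text
time_s: 1.77
tcp_pos: [0.456, -0.0997, 0.2487]
eef_rot: [-180.0, 0.0, -82.7]
contact_force: [0.6, -0.2, 0.2]
gripper_width: 0.0875
gripper_force: 0.0
```

apply_moves --targets '[{"dp": [0.005, -0.105, -0.09], "yaw": 0}, {"dp": [0.005, -0.105, -0.09], "yaw": 0}, {"dp": [0.005, -0.105, -0.09], "yaw": 0}, {"dp": [0.005, -0.105, -0.09], "yaw": 0}, {"dp": [0.005, -0.105, -0.09], "yaw": 0}, {"dp": [0.005, -0.105, -0.09], "yaw": 0}]'

```text
time_s: 2.27
tcp_pos: [0.4611, -0.2032, 0.1581]
eef_rot: [179.9, 0.0, -82.8]
contact_force: [0.1, 0.5, -0.1]
gripper_width: 0.0876
gripper_force: 0.0
```

```bash
cat >> h.py <<'E'
from scipy.spatial.transform import Rotation as Ro
def wpts(c,s):
    v,u=np.mgrid[0:480,0:640]; z=c["range_z"]; x=(u-c["cx"])/c["fx"]; y=(v-c["cy"])/c["fy"]; th=np.hypot(x,y)
    k=np.tan(np.minimum(th,1.5))/np.maximum(th,1e-9)
    P=np.stack([x*k*z,y*k*z,z],-1); T=c["T_tool_cam"]; P=P@T[:3,:3].T+T[:3,3]
    M=Ro.from_euler("xyz",s["eef_rot"],degrees=True).as_matrix(); return P@M.T+s["tcp_pos"]
E
python3 - <<'E'
from plant import get_state,cams
from h import *
np.set_printoptions(precision=4,suppress=True)
s=get_state(); c=cams.capture("wrist"); print(s["tcp_pos"],s["eef_rot"]); np.savez("pics/w1.npz",**c)
cv2.imwrite("pics/w1.png",c["image"][:,:,::-1])
W=wpts(c,s); ok=c["range_z"]>0
box=ok&(W[...,0]>.42)&(W[...,0]<.52)&(W[...,1]>-.31)&(W[...,1]<-.16)
d=W[ok&(abs(W[...,2])<.006)]; print("desk",len(d),np.median(d[:,2]))
m=box&(W[...,2]>.007)&(W[...,2]<.05); B=W[m]; print(len(B),B.min(0),B.max(0))
for y in np.arange(-.30,-.17,.01):
    q=B[(B[:,1]>=y)&(B[:,1]<y+.01)]
    if len(q)>5: print(round(y,3),len(q),q[:,0].min(),q[:,0].max(),(q[:,0].min()+q[:,0].max())/2,q[:,2].max())
E
```

```text
[ 0.4611 -0.2032  0.1581] [179.8928   0.01   -82.8446]
desk 130697 0.0010096443997189009
4667 [ 0.4525 -0.2848  0.0137] [ 0.4898 -0.1827  0.0355]
-0.29 177 0.45814564850323525 0.48979894507245864 0.4739722967878469 0.0344005714639902
-0.28 626 0.45636447556146004 0.48951998409091124 0.4729422298261856 0.035235609500925275
-0.27 623 0.4555271971147657 0.4883189668709704 0.47192308199286803 0.03548058281635419
-0.26 617 0.4542426585130741 0.4870733056732196 0.47065798209314685 0.035277464651548004
-0.25 605 0.45359882283457387 0.4860421830940421 0.469820502964308 0.03546165969801235
-0.24 605 0.45276913360584964 0.48600527556687195 0.4693872045863608 0.03534876993519716
-0.23 479 0.45250424960423463 0.48544241110799385 0.4689733303561142 0.034998680174609914
-0.22 410 0.4552081556727272 0.4790673408296219 0.46713774825117454 0.03046286406060178
-0.21 227 0.4554770222164213 0.4778190229397838 0.46664802257810256 0.029739955816058816
-0.2 218 0.4585588017070663 0.47210825110520305 0.4653335264061347 0.024874255424414266
-0.19 80 0.45836425760152605 0.47081331751262845 0.4645887875570772 0.02501647368320864
```

View pics/w1.png

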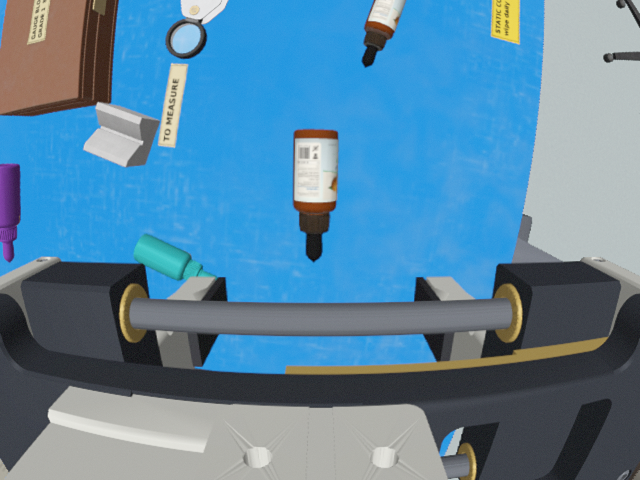

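The large amber bottle is at (315,190) in the wrist view with its cap at (314,260), and the turquoise one's tip is at (210,275), clear of narrowed fingers. Descending on the collar.

apply_moves --targets '[{"dp": [0.0055, -0.004, -0.04], "yaw": -2}, {"dp": [0.0055, -0.004, -0.07], "yaw": -2}, {"dp": [0.0055, -0.004, -0.095], "yaw": -2}, {"dp": [0.0055, -0.004, -0.115], "yaw": -2}, {"dp": [0.0055, -0.004, -0.125], "yaw": -2}, {"dp": [0.0055, -0.004, -0.131], "yaw": -2}, {"dp": [0.0055, -0.004, -0.131], "yaw": -2}, {"dp": [0.0055, -0.004, -0.131], "yaw": -2}]' --grip -0.14

```text
time_s: 2.98
tcp_pos: [0.4682, -0.2064, 0.0287]
eef_rot: [-179.9, -0.0, -84.7]
contact_force: [0.1, 0.0, 0.1]
gripper_width: 0.0501
gripper_force: 0.0
```

apply_moves --targets '[{"dp": [0, 0, 0], "yaw": 0}, {"dp": [0, 0, 0], "yaw": 0}, {"dp": [0, 0, 0], "yaw": 0}, {"dp": [0, 0, 0], "yaw": 0}, {"dp": [0, 0, 0], "yaw": 0}, {"dp": [0, 0, 0], "yaw": 0}, {"dp": [0, 0, 0], "yaw": 0}, {"dp": [0, 0, 0], "yaw": 0}]' --grip 1 --squeeze 4

```text
time_s: 3.65
tcp_pos: [0.4672, -0.2067, 0.0277]
eef_rot: [-180.0, 0.0, -84.7]
contact_force: [-0.4, 2.2, 2.5]
gripper_width: 0.023
gripper_force: 4.0
```

Collar gripped (23 mm). Swinging the bottle up about its bottom edge.

apply_moves --targets '[{"dp": [0.0, -0.001, 0.006], "yaw": 0}, {"dp": [0.0004, -0.004, 0.013], "yaw": 0}, {"dp": [0.001, -0.01, 0.025], "yaw": 0}, {"dp": [0.0017, -0.018, 0.0355], "yaw": 0}, {"dp": [0.0026, -0.028, 0.0445], "yaw": 0}, {"dp": [0.0036, -0.039, 0.052], "yaw": 0}, {"dp": [0.0048, -0.051, 0.057], "yaw": 0}, {"dp": [0.006, -0.064, 0.06], "yaw": 0}, {"dp": [0.0072, -0.078, 0.0605], "yaw": 0}, {"dp": [0.0085, -0.091, 0.059], "yaw": 0}, {"dp": [0.0085, -0.091, 0.059], "yaw": 0}, {"dp": [0.0085, -0.091, 0.059], "yaw": 0}]'

```text
time_s: 4.65
tcp_pos: [0.475, -0.2986, 0.0859]
eef_rot: [179.9, 0.0, -84.9]
contact_force: [0.7, 0.3, -1.3]
gripper_width: 0.0235
gripper_force: 4.4
```

Run:
```python
from plant import get_state,cams
from h import *
c=cams.capture("side"); cc=cams.capture("scene"); s=get_state()
a=[]
for k in (c,cc):
    u,v=map(int,proj(k,s["tcp_pos"])); a.append(cv2.resize(k["image"][max(v-75,0):v+75,u-65:u+65],(400,460),interpolation=2))
cv2.imwrite("pics/b1.png",np.hstack(a)[:,:,::-1])
```

```text
(no output)
```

View pics/b1.png

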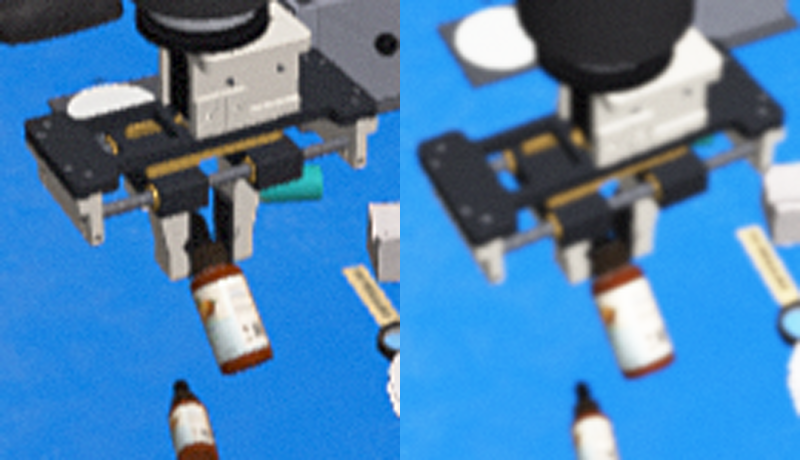

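The bottle is held by the collar but still tilted, because its bottom slid. Lifting and easing the squeeze so it can swing.

apply_moves --targets '[{"dp": [0, 0.02, 0.04], "yaw": 0}, {"dp": [0, 0.04, 0.08], "yaw": 0}, {"dp": [0, 0.05, 0.1], "yaw": 0}, {"dp": [0, 0.05, 0.1], "yaw": 0}, {"dp": [0, 0.05, 0.1], "yaw": 0}, {"dp": [0, 0.05, 0.1], "yaw": 0}, {"dp": [0, 0.05, 0.1], "yaw": 0}, {"dp": [0, 0.05, 0.1], "yaw": 0}]' --squeeze 3

```text
time_s: 5.42
tcp_pos: [0.4748, -0.2478, 0.1853]
eef_rot: [179.9, 0.0, -84.8]
contact_force: [-0.2, -0.9, -0.7]
gripper_width: 0.0232
gripper_force: 3.1
```

```bash
cat > tilt.py <<'E'
from plant import get_state,cams
from h import *
np.set_printoptions(precision=4,suppress=True)
s=get_state(); p=s["tcp_pos"]; print(p,s["gripper_width"],s["gripper_force"],s["contact_force"])
for n in ("side","scene"):
    c=cams.capture(n); W=pts(c); d=W-p
    m=(c["range_z"]>0)&(abs(d[...,0])<.035)&(abs(d[...,1])<.1)&(d[...,2]<-.025)&(d[...,2]>-.11)&(W[...,2]>.012)
    B=W[m]; mu=B.mean(0); v=np.linalg.svd(B-mu,full_matrices=False)[2][0]; v*=np.sign(v[2])
    print(n,len(B),"axis",v,"tilt",np.degrees(np.arccos(v[2])),B.min(0),B.max(0))
    u,w=map(int,proj(c,p)); cv2.imwrite(f"pics/t_{n}_{s['time_s']:.2f}.png",cv2.resize(c["image"][max(w-60,0):w+90,u-65:u+65],(400,460),interpolation=2)[:,:,::-1])
E
python3 tilt.py; ls pics|grep t_
```

```text
[ 0.4748 -0.2478  0.1853] 0.023233966389626395 3.0534510387224145 [-0.2207 -0.8883 -0.6515]
side 515 axis [-0.1299  0.5337  0.8356] tilt 33.31720566196688 [ 0.4584 -0.3038  0.1123] [ 0.4935 -0.2567  0.1601]
scene 519 axis [-0.1026  0.5306  0.8414] tilt 32.715235258392234 [ 0.4605 -0.3038  0.1097] [ 0.4935 -0.2609  0.1602]
t_scene_5.42.png
t_side_5.42.png
```

Tilt is about 33°, held by friction. I'll carry it toward the pad with a gentle start and an abrupt stop, so the bottom swings forward.

apply_moves --targets '[{"dp": [0.004, 0.008, 0], "yaw": 0}, {"dp": [0.008, 0.025, 0], "yaw": 0}, {"dp": [0.014, 0.05, 0], "yaw": 0}, {"dp": [0.02, 0.08, -0.005], "yaw": 0}, {"dp": [0.026, 0.113, -0.015], "yaw": 0}, {"dp": [0.031, 0.147, -0.032], "yaw": 0}, {"dp": [0.034, 0.182, -0.05], "yaw": 0}, {"dp": [0.034, 0.182, -0.05], "yaw": 0}, {"dp": [0.034, 0.182, -0.05], "yaw": 0}, {"dp": [0.034, 0.182, -0.05], "yaw": 0}, {"dp": [0.034, 0.182, -0.05], "yaw": 0}]'

```text
time_s: 6.43
tcp_pos: [0.5099, -0.0662, 0.1369]
eef_rot: [-180.0, -0.0, -84.8]
contact_force: [0.4, -0.4, -0.5]
gripper_width: 0.0234
gripper_force: 3.0
```

```bash
python3 tilt.py; ls pics|grep t_
```

```text
[ 0.5099 -0.0662  0.1369] 0.023431103570513694 3.006856396314106 [ 0.3689 -0.4433 -0.4914]
side 382 axis [ 0.0332 -0.0417  0.9986] tilt 3.057674365239933 [ 0.4923 -0.0933  0.0496] [ 0.5259 -0.066   0.1115]
scene 346 axis [ 0.058  -0.0523  0.9969] tilt 4.478192306021288 [ 0.4939 -0.0927  0.0496] [ 0.527  -0.067   0.1118]
t_scene_5.42.png
t_scene_6.43.png
t_side_5.42.png
t_side_6.43.png
```

Nearly vertical now. Fitting the body's axis at two heights to get its offset and tilt.

```bash
cat > ax.py <<'E'
from plant import get_state,cams
from h import *
from scipy.optimize import least_squares
np.set_printoptions(precision=4,suppress=True)
def axis(p,zlo,zhi,s=None):
    for n in ("side","scene"):
        c=cams.capture(n); W=pts(c); 
        m=(c["range_z"]>0)&(abs(W[...,0]-p[0])<.04)&(abs(W[...,1]-p[1])<.045)&(W[...,2]>zlo)&(W[...,2]<zhi)
        B=W[m]; zm=(zlo+zhi)/2
        f=lambda a:np.hypot(B[:,0]-a[0]-a[2]*(B[:,2]-zm),B[:,1]-a[1]-a[3]*(B[:,2]-zm))-.016
        q=least_squares(f,[p[0],p[1],0,0],loss="soft_l1",f_scale=.002).x
        print(n,len(B),"axis at zm",q[:2],"tilt deg x,y",np.degrees(q[2:]),"z max/min",B[:,2].min(),B[:,2].max())
E
python3 - <<'E'
from ax import *
p=get_state()["tcp_pos"]; print(p); axis(p-[0,.006,0],p[2]-.08,p[2]-.03)
E
```

```text
[ 0.5098 -0.0666  0.137 ]
side 311 axis at zm [ 0.5098 -0.0727] tilt deg x,y [ 0.5173 -4.2469] z max/min 0.05717542913509634 0.10691701615328919
scene 272 axis at zm [ 0.511  -0.0729] tilt deg x,y [ 0.5924 -4.0062] z max/min 0.05747390763681006 0.10700622127124161
```

View pics/t_side_6.43.png

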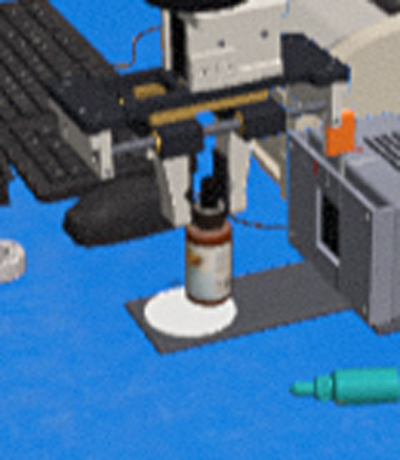

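The bottle hangs over the pad's near edge, upright within 4°. Turning the gripper across the lamp (also needed for the tab) and centring over the pad.

apply_moves --targets '[{"dp": [0, 0.004, 0], "yaw": 7}, {"dp": [-0.001, 0.008, 0], "yaw": 14}, {"dp": [-0.001, 0.012, 0], "yaw": 21}, {"dp": [-0.002, 0.016, 0], "yaw": 28}, {"dp": [-0.002, 0.02, 0], "yaw": 35}, {"dp": [-0.003, 0.025, 0], "yaw": 42}, {"dp": [-0.003, 0.03, 0], "yaw": 49}, {"dp": [-0.004, 0.034, 0], "yaw": 56}, {"dp": [-0.004, 0.038, 0], "yaw": 63}, {"dp": [-0.005, 0.042, 0], "yaw": 70}, {"dp": [-0.005, 0.046, 0], "yaw": 77}, {"dp": [-0.005, 0.048, 0], "yaw": 83}, {"dp": [-0.005, 0.048, 0], "yaw": 87}, {"dp": [-0.005, 0.048, 0], "yaw": 87}, {"dp": [-0.005, 0.048, 0], "yaw": 87}]'

```text
time_s: 7.88
tcp_pos: [0.5046, -0.0182, 0.1368]
eef_rot: [-180.0, -0.0, 2.1]
contact_force: [0.2, -0.3, -1.6]
gripper_width: 0.0231
gripper_force: 3.0
```

Run:
```python
from ax import *
s=get_state();p=s["tcp_pos"]; print(p,s["eef_rot"]); axis(p+[.008,.001,0],p[2]-.08,p[2]-.03)
```

```text
[ 0.5046 -0.0182  0.1368] [-179.9941   -0.0192    2.0715]
side 302 axis at zm [ 0.5096 -0.0182] tilt deg x,y [4.4949 0.2948] z max/min 0.056889201175766096 0.1065590281607391
scene 270 axis at zm [ 0.5109 -0.0187] tilt deg x,y [4.5514 0.4606] z max/min 0.05682295204102169 0.10645270477002282
```

apply_moves --targets '[{"dp": [0, 0, -0.015], "yaw": 0}, {"dp": [0, 0, -0.028], "yaw": 0}, {"dp": [0, 0, -0.035], "yaw": 0}, {"dp": [0, 0, -0.038], "yaw": 0}, {"dp": [0, 0, -0.039], "yaw": 0}, {"dp": [0, 0, -0.04], "yaw": 0}, {"dp": [0, 0, -0.041], "yaw": 0}, {"dp": [0, 0, -0.042], "yaw": 0}, {"dp": [0, 0, -0.042], "yaw": 0}, {"dp": [0, 0, -0.042], "yaw": 0}]'

```text
time_s: 8.82
tcp_pos: [0.5051, -0.0177, 0.0953]
eef_rot: [-180.0, -0.1, 2.3]
contact_force: [-2.0, -0.1, 4.3]
gripper_width: 0.0232
gripper_force: 3.6
```

Run:
```python
from ax import *
s=get_state();p=s["tcp_pos"]; print(p,s["contact_force"]); axis(p+[.008,.001,0],p[2]-.08,p[2]-.03)
```

```text
[ 0.5051 -0.0177  0.0953] [-2.0028 -0.0804  4.2595]
side 280 axis at zm [ 0.5099 -0.018 ] tilt deg x,y [4.6749 0.6662] z max/min 0.015305117160369202 0.0651083237031883
scene 246 axis at zm [ 0.5113 -0.0182] tilt deg x,y [5.0289 0.6737] z max/min 0.015436004474206632 0.0650325468377948
```

Touching down with 4 N at 4.7° tilt. Shifting the top back to right it, then releasing.

apply_moves --targets '[{"dp": [-0.0015, 0, 0], "yaw": 0}, {"dp": [-0.003, 0, 0], "yaw": 0}, {"dp": [-0.0045, 0, 0], "yaw": 0}, {"dp": [-0.006, 0, 0], "yaw": 0}, {"dp": [-0.006, 0, 0.0005], "yaw": 0}, {"dp": [-0.006, 0, 0.001], "yaw": 0}]'

```text
time_s: 9.42
tcp_pos: [0.498, -0.0178, 0.0953]
eef_rot: [180.0, 0.1, 2.2]
contact_force: [0.5, -0.7, -1.5]
gripper_width: 0.0235
gripper_force: 3.1
```

Run:
```python
from ax import *
s=get_state();p=s["tcp_pos"]; print(p,s["contact_force"]); axis(p+[.01,.001,0],p[2]-.08,p[2]-.03)
```

```text
[ 0.498  -0.0178  0.0953] [ 0.487  -0.7442 -1.5416]
side 273 axis at zm [ 0.5058 -0.0178] tilt deg x,y [-0.0771 -0.8836] z max/min 0.015320133032140783 0.06452134237610833
scene 249 axis at zm [ 0.5073 -0.0182] tilt deg x,y [-0.8368  0.5439] z max/min 0.015494424870665068 0.0652385467914886
```

Upright. Opening, then rising straight up.

apply_moves --targets '[{"dp": [0, 0, 0], "yaw": 0}, {"dp": [0, 0, 0], "yaw": 0}, {"dp": [0, 0, 0], "yaw": 0}, {"dp": [0, 0, 0], "yaw": 0}, {"dp": [0, 0, 0], "yaw": 0}, {"dp": [0, 0, 0], "yaw": 0}]' --grip 0

```text
time_s: 10.02
tcp_pos: [0.4986, -0.0178, 0.0956]
eef_rot: [-180.0, -0.0, 2.3]
contact_force: [-0.4, 0.2, -0.3]
gripper_width: 0.0437
gripper_force: 0.0
```

apply_moves --targets '[{"dp": [0, 0, 0.01], "yaw": 0}, {"dp": [0, 0, 0.03], "yaw": 0}, {"dp": [0, 0, 0.06], "yaw": 0}, {"dp": [0, 0, 0.09], "yaw": 0}, {"dp": [0, 0, 0.12], "yaw": 0}, {"dp": [0, 0, 0.13], "yaw": 0}, {"dp": [0, 0, 0.13], "yaw": 0}]'

```text
time_s: 10.6
tcp_pos: [0.5002, -0.0175, 0.2296]
eef_rot: [-179.9, -0.4, 2.3]
contact_force: [-0.2, -0.3, 0.7]
gripper_width: 0.0442
gripper_force: 0.0
```

Run:
```python
from ax import *
s=get_state();p=s["tcp_pos"]; print(p,s["contact_force"],s["gripper_width"]); axis(np.array([.507,-.018,0]),.016,.065)
for n in ("side","scene"):
    c=cams.capture(n); W=pts(c); im=c["image"].astype(int); ok=c["range_z"]>0
    og=ok&(im[...,0]>180)&(im[...,1]<150)&(im[...,2]<90)&(W[...,2]>.1)&(W[...,2]<.16)&(W[...,0]>.6)&(W[...,0]<.68)&(abs(W[...,1])<.08); q=W[og]
    print(n,"tab",q.min(0),q.max(0)); 
    fr=W[ok&(W[...,2]>.02)&(W[...,2]<.1)&(W[...,0]>.6)&(W[...,0]<.65)&(W[...,1]>-.1)&(W[...,1]<.08)]
    k=np.polyfit(fr[:,1],fr[:,0],1); print("front x at y0,slope deg",k[1],np.degrees(k[0]))
    u,v=map(int,proj(c,[.63,-.01,.12])); cv2.imwrite(f"pics/tab_{n}.png",cv2.resize(c["image"][v-50:v+70,u-90:u+60],(750,600),interpolation=2)[:,:,::-1])
```

```text
[ 0.5002 -0.0175  0.2296] [-0.1571 -0.3121  0.7276] 0.044190056309854384
side 272 axis at zm [ 0.5065 -0.0177] tilt deg x,y [-0.1904 -0.2859] z max/min 0.016328411349599035 0.06491339177842058
scene 247 axis at zm [ 0.5074 -0.0182] tilt deg x,y [-0.4743  0.0734] z max/min 0.01600423061334633 0.06468197125869987
side tab [ 0.6246 -0.0235  0.1192] [ 0.6472 -0.0122  0.1509]
front x at y0,slope deg 0.6301022741694036 -4.111028023619094
scene tab [ 0.6251 -0.0218  0.1185] [ 0.6455 -0.0145  0.1496]
front x at y0,slope deg 0.6314009358363122 -3.829366737997667
```

View pics/tab_side.png

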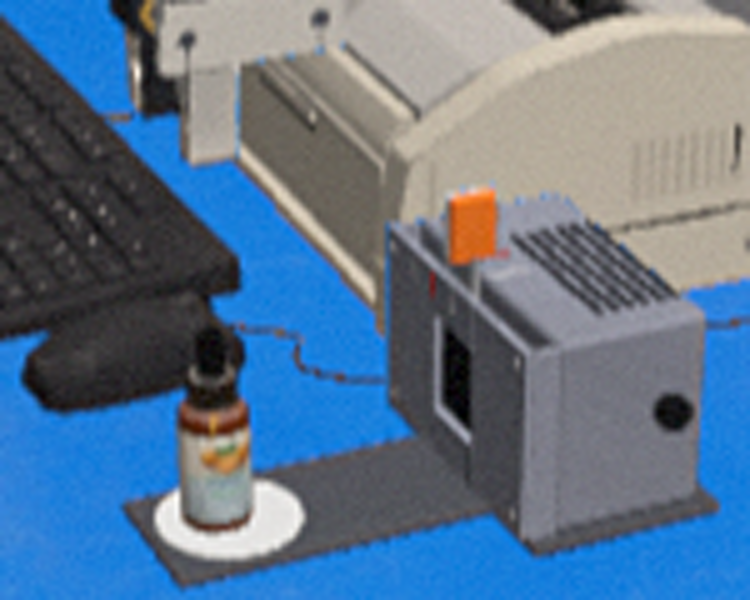

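The bottle stands upright on the pad at (215,440), clear of its edges. The tab is at (472,225) and the red mark at (432,285). Checking printer clearance for the gripper body.

Run:
```python
from h import *
for n in ("side","scene"):
    c=np.load(f"pics/{n}0.npz"); W=pts(c); ok=c["range_z"]>0
    for y0 in np.arange(.02,.2,.02):
        q=W[ok&(W[...,0]>.57)&(W[...,0]<.70)&(W[...,1]>y0)&(W[...,1]<y0+.02)]
        print(n,round(y0,2),len(q),q[:,2].max() if len(q) else None, end="; ")
    print()
```

```text
side 0.02 248 0.10654687411628194; side 0.04 286 0.10585371716585437; side 0.06 136 0.10429609852930853; side 0.08 95 0.0038874675158874113; side 0.1 411 0.1398038650415038; side 0.12 281 0.13925858900932203; side 0.14 287 0.1383628534995636; side 0.16 266 0.1397618614247542; side 0.18 283 0.1404848525429685; 
scene 0.02 259 0.10701300383296629; scene 0.04 337 0.10655769958663243; scene 0.06 133 0.10488460620107563; scene 0.08 125 0.0055063931115241285; scene 0.1 522 0.1393828701066406; scene 0.12 334 0.13845340819116228; scene 0.14 326 0.14169471639591086; scene 0.16 291 0.1429845458685788; scene 0.18 316 0.13956004258981897;
```

apply_moves --targets '[{"dp": [0.03, 0, 0], "yaw": 1}, {"dp": [0.07, 0.001, 0], "yaw": 1}, {"dp": [0.105, 0.002, 0], "yaw": 1}, {"dp": [0.13, 0.002, 0], "yaw": 1}, {"dp": [0.1365, 0.002, 0], "yaw": 1}, {"dp": [0.1365, 0.002, 0], "yaw": 1}, {"dp": [0.1365, 0.002, 0], "yaw": 1}]'

```text
time_s: 11.38
tcp_pos: [0.6341, -0.016, 0.2237]
eef_rot: [180.0, 0.2, 3.2]
contact_force: [-0.6, 0.7, 0.1]
gripper_width: 0.0436
gripper_force: 0.0
```

apply_moves --targets '[{"dp": [0.001, 0.0005, -0.03], "yaw": 0}, {"dp": [0.001, 0.0005, -0.055], "yaw": 0}, {"dp": [0.001, 0.0005, -0.07], "yaw": 0}, {"dp": [0.001, 0.0005, -0.08], "yaw": 0}, {"dp": [0.001, 0.0005, -0.084], "yaw": 0}, {"dp": [0.001, 0.0005, -0.084], "yaw": 0}, {"dp": [0.001, 0.0005, -0.084], "yaw": 0}]'

```text
time_s: 11.97
tcp_pos: [0.6363, -0.0152, 0.1427]
eef_rot: [180.0, -0.1, 3.3]
contact_force: [-0.7, 0.3, -0.1]
gripper_width: 0.0438
gripper_force: 0.0
```

apply_moves --targets '[{"dp": [0, 0, 0], "yaw": 0}, {"dp": [0, 0, 0], "yaw": 0}, {"dp": [0, 0, 0], "yaw": 0}, {"dp": [0, 0, 0], "yaw": 0}, {"dp": [0, 0, 0], "yaw": 0}, {"dp": [0, 0, 0], "yaw": 0}, {"dp": [0, 0, 0], "yaw": 0}, {"dp": [0, 0, 0], "yaw": 0}]' --grip 1 --squeeze 20

```text
time_s: 12.63
tcp_pos: [0.6362, -0.0126, 0.1419]
eef_rot: [-179.8, -0.1, 3.3]
contact_force: [-3.5, 12.7, 4.0]
gripper_width: 0.0118
gripper_force: 20.0
```

Tab gripped, 11.8 mm. It sits on its closed stop with TCP y = -0.0126, so half open is TCP y ≈ +0.0074. Sliding slowly, with allowance for spring lag.

apply_moves --targets '[{"dp": [0, 0.002, 0], "yaw": 0}, {"dp": [0, 0.005, 0], "yaw": 0}, {"dp": [0, 0.008, 0], "yaw": 0}, {"dp": [-0.0005, 0.011, 0], "yaw": 0}, {"dp": [-0.0005, 0.014, 0], "yaw": 0}, {"dp": [-0.001, 0.017, 0], "yaw": 0}, {"dp": [-0.001, 0.02, 0], "yaw": 0}, {"dp": [-0.001, 0.022, 0], "yaw": 0}, {"dp": [-0.001, 0.0235, 0], "yaw": 0}, {"dp": [-0.001, 0.0235, 0], "yaw": 0}, {"dp": [-0.001, 0.0235, 0], "yaw": 0}, {"dp": [-0.001, 0.0235, 0], "yaw": 0}]'

```text
time_s: 13.63
tcp_pos: [0.6352, 0.0078, 0.1419]
eef_rot: [180.0, -0.0, 3.3]
contact_force: [-0.3, -5.5, 4.0]
gripper_width: 0.0117
gripper_force: 20.0
```

Run:
```python
from plant import get_state,cams
from h import *
s=get_state(); print(s["tcp_pos"],s["contact_force"])
a=[]
for n in ("side","scene"):
    c=cams.capture(n); u,v=map(int,proj(c,[.63,-.005,.11])); a.append(cv2.resize(c["image"][v-35:v+40,u-32:u+33],(400,460),interpolation=2))
cv2.imwrite("pics/half.png",np.hstack(a)[:,:,::-1])
```

```text
[0.63517878 0.00780692 0.14188931] [-0.31398116 -5.47843521  3.96439593]
```

View pics/half.png

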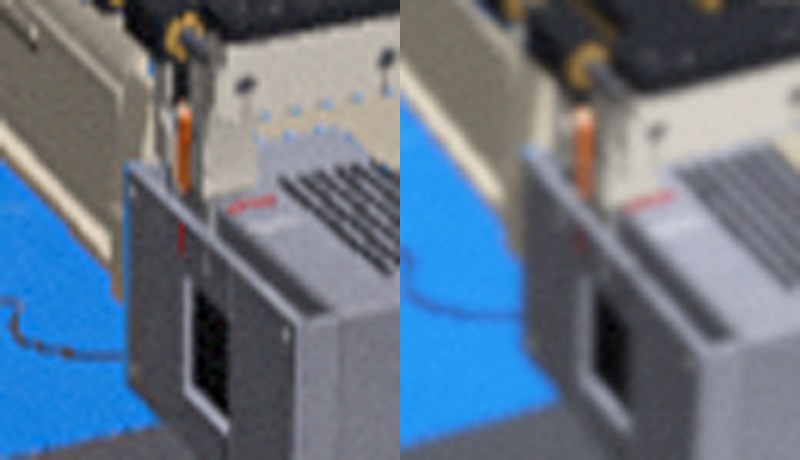

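The tab sits directly above the red mark: tab at (184,170), mark at (181,240) in the left crop. Verifying numerically and checking for drift.

apply_moves --targets '[{"dp": [0, 0, 0], "yaw": 0}, {"dp": [0, 0, 0], "yaw": 0}, {"dp": [0, 0, 0], "yaw": 0}, {"dp": [0, 0, 0], "yaw": 0}, {"dp": [0, 0, 0], "yaw": 0}, {"dp": [0, 0, 0], "yaw": 0}]'

```text
time_s: 14.23
tcp_pos: [0.6352, 0.0078, 0.1419]
eef_rot: [180.0, -0.0, 3.2]
contact_force: [-0.0, -5.8, 4.9]
gripper_width: 0.0118
gripper_force: 20.0
```

Run:
```python
from ax import *
for n in ("side","scene"):
    for lab,c in (("start",np.load(f"pics/{n}0.npz")),("now",cams.capture(n))):
        c=dict(c); W=pts(c); im=c["image"].astype(int); ok=(c["range_z"]>0)&(W[...,0]>.6)&(W[...,0]<.66)&(abs(W[...,1])<.06)
        og=ok&(im[...,0]>170)&(im[...,0]-im[...,2]>100)&(W[...,2]>.115); q=W[og&(W[...,0]<.629)]
        rd=ok&(im[...,0]-im[...,1]>35)&(abs(im[...,1]-im[...,2])<30)&(W[...,2]>.08)&(W[...,2]<.108)&(W[...,0]<.64); rr=W[rd]
        print(n,lab,"tab front",len(q),q.mean(0) if len(q) else 0,q[:,1].min(),q[:,1].max(),"red",len(rr),rr.mean(0) if len(rr) else 0)
axis(np.array([.507,-.018,0]),.016,.065)
```

```text
side start tab front 20 [ 0.6269 -0.0176  0.134 ] -0.02068462816438263 -0.014135298325890135 red 5 [0.6261 0.0091 0.0967]
side now tab front 6 [ 0.6132 -0.0043  0.1855] -0.03392412817021077 0.01574431204760457 red 5 [0.6259 0.0085 0.097 ]
scene start tab front 25 [ 0.6268 -0.0172  0.1363] -0.02083244189935514 -0.014100245601914264 red 0 0
scene now tab front 3 [0.6263 0.0044 0.1468] 0.003720369561935087 0.0055596135657839385 red 0 0
side 270 axis at zm [ 0.506  -0.0181] tilt deg x,y [0.3435 0.1113] z max/min 0.0161277707437423 0.06476495694185104
scene 246 axis at zm [ 0.5075 -0.0182] tilt deg x,y [-0.2984  0.1843] z max/min 0.01626933301527237 0.06495934449876418
```

Run:
```python
from plant import get_state,cams
from h import *
def cen(im,m): # weighted column per row
    w=np.clip(m,0,None); return w
for n in ("side","scene"):
    c=cams.capture(n); c0=np.load(f"pics/{n}0.npz")
    for y in (.004,.006,.008,.010): print(n,y,"tabfront z.145,.13:",np.round(proj(c,[.6252,y,.145]),1),np.round(proj(c,[.6252,y,.13]),1),"mark z.1:",np.round(proj(c,[.628,y,.098]),1))
    for lab,k in(("start",c0),("now",c)):
      im=k["image"].astype(float)
      y=-.012 if lab=="start" else .008
      for z in (.145,.138,.13,.123):
        u,v=proj(c,[.6252,y,z]); u,v=int(round(u)),int(round(v)); row=im[v,u-12:u+13]; w=np.clip(row[:,0]-row[:,2]-60,0,None); print(lab,"row",v,"cols",(w>0).nonzero()[0]+u-12, "cen",round((w*np.arange(u-12,u+13)).sum()/max(w.sum(),1),2))
    im=c0["image"].astype(float); u,v=map(int,proj(c,[.628,.008,.1])); P=im[v-6:v+9,u-10:u+11]; w=np.clip(P[...,0]-P[...,1:].max(-1)-25,0,None); vv,uu=np.mgrid[v-6:v+9,u-10:u+11]; print("red",(w*uu).sum()/w.sum(),(w*vv).sum()/w.sum())
```

```text
side 0.004 tabfront z.145,.13: [322.6 169.2] [322.5 175.1] mark z.1: [323.6 187.3]
side 0.006 tabfront z.145,.13: [322.2 168.9] [322.2 174.8] mark z.1: [323.2 186.9]
side 0.008 tabfront z.145,.13: [321.9 168.6] [321.9 174.4] mark z.1: [322.9 186.6]
side 0.01 tabfront z.145,.13: [321.6 168.2] [321.6 174.1] mark z.1: [322.6 186.2]
start row 172 cols [326 327 328 329 330 331 332 333 334] cen 330.14
start row 175 cols [326 327 328 329 330 331 332 333 334] cen 330.23
start row 178 cols [326 327 328 329 330 331 332 333 334] cen 330.15
start row 181 cols [326 327 328 329 330 331 332 333 334] cen 330.05
now row 169 cols [322 323] cen 322.65
now row 171 cols [322 323] cen 322.62
now row 174 cols [322 323] cen 322.56
now row 177 cols [322 323] cen 322.39
red 328.40177537630257 181.14164415283673
scene 0.004 tabfront z.145,.13: [320.3 190.5] [320.2 196.1] mark z.1: [321.1 207.3]
scene 0.006 tabfront z.145,.13: [319.9 190.1] [319.9 195.6] mark z.1: [320.7 206.9]
scene 0.008 tabfront z.145,.13: [319.6 189.7] [319.5 195.2] mark z.1: [320.4 206.4]
scene 0.01 tabfront z.145,.13: [319.2 189.2] [319.1 194.8] mark z.1: [320. 206.]
start row 194 cols [324 325 326 327 328 329 330 331 332 333] cen 328.4
start row 197 cols [324 325 326 327 328 329 330 331 332 333] cen 328.3
start row 200 cols [323 324 325 326 327 328 329 330 331 332 333] cen 328.34
start row 202 cols [323 324 325 326 327 328 329 330 331 332 333] cen 328.04
now row 190 cols [320 321 322] cen 320.62
now row 192 cols [320 321] cen 320.55
now row 195 cols [320 321] cen 320.51
now row 198 cols [320 321] cen 320.43
red 326.9750919898104 201.4296631757713
```

Run:
```python
from plant import get_state,cams
from h import *
c=cams.capture("wrist"); cv2.imwrite("pics/w2.png",cv2.resize(c["image"][200:400,200:440],(720,600),interpolation=2)[:,:,::-1])
```

```text
(no output)
```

View pics/w2.png

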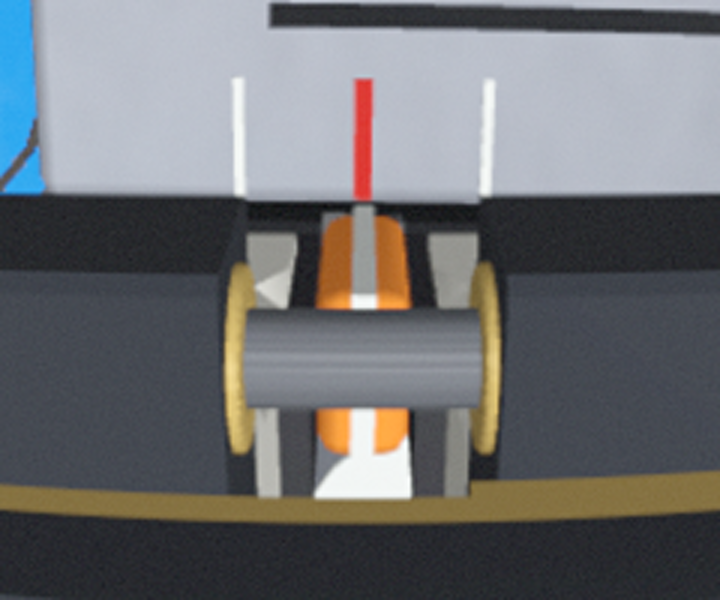

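The tab's white line (column 364) meets the red mark (column 363), between the white marks at 238 and 488. It is exactly half open. Handing in.

```bash
python3 -c "
from plant import r
print(r.close_job())"
```

```text
the job is handed in; nothing more can be done
None
```

The amber bottle stands upright on the white pad and is released, and the fingers are holding the shutter at half open; the job is handed in at about 14.5 s, and I never touched the V-block, loupe or ring gauge.

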